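# Dress the candle tray in order of height

## Robot

A 6-joint arm with a two-finger parallel gripper is mounted at the origin on the work surface. World frame = base frame: x ahead of the robot, y to its left, z up, the work surface at z = 0. Lengths are in m, angles in degrees, forces in N, time in s.
With the tool pointing down it reaches from about 0.35 to 0.875 m from the base axis. Payload 4.2 kg.
Tool frame: the origin (TCP) lies midway between the tips of the shut fingers; the grasp point (between the pads) lies 19 mm behind it (r.pinch_z is the distance from the TCP to the grasp point, in m); z points along the fingers, y is the line along which they close (so a half turn about z gives the same grasp; the last joint's range is limited). The gripper opens to 87 mm and grips with 3 to 60 N. Pads are 19 mm wide; open, the fingers measure 117 mm over their backs; the gripper's body (75 mm by 190 mm) begins 51 mm behind the grasp point.
Start: joints at [14.817, 22.042, 0.453, 0, -68.411, -14.817], TCP at [0.625, 0, 0.223] pointing down, gripper open.
Joint ranges: [-179.83, 179.83], [-69.29, 118.12], [-61.27, 80.66], [-181.25, 117.63], [-171.15, -9.14], [-177.46, 177.46]. Speed limits (degrees/s): [159.86, 159.86, 180, 180, 180, 180].

## Interface

Orientations are given as a 3x3 rotation matrix whose columns are the frame's x, y, z axes.
In Python, from station import r, imaging, models gives the robot as it stands. The module is installed in compiled form; this text tells all that it offers.
- The arm moves only by the tool apply_moves, never from a script. Its argument "moves" is a list of rows, each a list of 2 entries, a list of its own where there are three numbers: the shift along the tool's x, y, z in m, then the turn about the tool's z in degrees. A call has 1 to 5 rows; each row shifts and turns the commanded pose from where the row before left it, along the tool's axes as they then stand; what a row does not reach is not made up. A row lasts 1/12 s, in which the tool goes at most 41.7 mm and 7.16 degrees, less where a joint would pass 70% of its speed; a pose out of reach is approached as far as the arm can. A call is refused whole if a number of a shift passes 0.0417 or a number of a turn 7.16, either way. A call with a gripper value outside its range is refused whole. "hand" is the finger opening in m, from 0 to 0.087, set as the call begins (left out, the last holds). The fingers move at their own pace and stop on an object; the grip force is fixed at half the most. Time passes only in rows, so rows that do not move let the fingers close. It gives the time, the measured TCP pose, the force, the opening and the grip force at its end, in the units of the state.
- r.sense(): the state, without advancing time (a new reading comes with each control period).
- imaging.capture(name): name is "scene" or "side" or "wrist"; returns a dict with "frame" (420x560x3 uint8, blue, green, red), "intrinsics" (3x3 intrinsics, pixels), "eye" and "orientation" of the camera in the world. Camera axes: x right, y down, z forward; pixel columns grow to the right and rows downward; lengths in m; the calibration is good to about 2 mm. A picture is of the moment at which its call begins. There is no depth.
- r.finish_job(): hands the job in; it is judged then, once.
Trained networks look in a picture, given as the dict that the camera call returned (one of the last four; its "shot" number tells which), for a name from the list of things; names that differ only in an ending like _2 or _b are one class to them, and where a whole thing is asked for, a point or a joint stands for the part that bears it (a point fixed in the world has none). Each returns a list of dicts, best first, with "confidence" (0 to 1); they miss things now and then, are a little off and sometimes report something else, mostly with a low value. They report only what shows in the picture. A call takes as long as a camera call.
- models.cut_out(picture, target): "region" (420x560 bool, what is visible of it) and "extent" ([left, top, width, height] as shares, 0 to 1, of the picture: columns of its width, rows of its height, round what is visible of it).
- models.place_of(picture, target): "at" ([column, row] as shares, 0 to 1, of the picture: columns of its width, rows of its height: a listed point, or the origin of a listed thing).
The state is a dict: "time_s": time; "joints": joint angles; "joint_velocities": joint speeds; "effort": joint torques, N m; "tcp_pos": TCP position; "ee_rot": TCP orientation; "wrist_force": force on the tool from outside, world axes, zero at the start; "moment": the same for the moment, N m; "gripper_width": opening from 0.0 (shut) to 1.0 (fully open); "gripper_force": force on a finger pad.
Only numpy, scipy, OpenCV 4.12 (cv2) and the standard library are available. Lean on these libraries where they do the work, as an engineer would, in place of code of your own. Each camera call takes 0.05 s, during which the arm holds its last target. There are 200 camera calls.

## Task

Dress the candle tray on the dining table: stand the four pillar candles on the tray's four iron plates in order of height, one on each plate, the tallest at the end next to the potted cactus and stepping down to the shortest at the end next to the fruit bowl. Each must stand upright in the middle of its plate; set the candles down gently, without dropping one or tipping one over. Leave the cactus and the fruit bowl where they are.

Things in the scene. Friction and masses are not known exactly. Their poses are not given: they have to be found in the camera images.
- candle_135: the tallest of four ivory wax pillar candles: an upright plain cylinder 50 mm in diameter and 135 mm tall (a thin dark wick, look only, stands 8 mm above that), about 238 g, loose on the table top. Origin: centre of its underside; z up its axis. All four candles are alike but for their height (135, 110, 85, 60 mm).
- candle_110: the second tallest of four ivory wax pillar candles: an upright plain cylinder 50 mm in diameter and 110 mm tall (a thin dark wick, look only, stands 8 mm above that), about 194 g, loose on the table top. Origin: centre of its underside; z up its axis. All four candles are alike but for their height (135, 110, 85, 60 mm).
- candle_85: the third tallest of four ivory wax pillar candles: an upright plain cylinder 50 mm in diameter and 85 mm tall (a thin dark wick, look only, stands 8 mm above that), about 150 g, loose on the table top. Origin: centre of its underside; z up its axis. All four candles are alike but for their height (135, 110, 85, 60 mm).
- candle_60: the shortest of four ivory wax pillar candles: an upright plain cylinder 50 mm in diameter and 60 mm tall (a thin dark wick, look only, stands 8 mm above that), about 106 g, loose on the table top. Origin: centre of its underside; z up its axis. All four candles are alike but for their height (135, 110, 85, 60 mm).
- plate1: the plate at the tray's left end as the robot sees it (+y). Four alike round dark iron dishes, fixed in a straight row 90 mm apart on a low fixed oak tray (410 x 110 mm, long side roughly along y). 86 mm across the rim, flat inside over 74 mm; a candle stands on the inner floor, 3 mm above the origin; rim 6 mm. Origin: centre of underside, 18 mm above the table; y along the row, to the left.
- plate2: second plate from the left (+y) end. Four alike round dark iron dishes, fixed in a straight row 90 mm apart on a low fixed oak tray (410 x 110 mm, long side roughly along y). 86 mm across the rim, flat inside over 74 mm; a candle stands on the inner floor, 3 mm above the origin; rim 6 mm. Origin: centre of underside, 18 mm above the table; y along the row, to the left.
- plate3: third plate from the left, second from the right. Four alike round dark iron dishes, fixed in a straight row 90 mm apart on a low fixed oak tray (410 x 110 mm, long side roughly along y). 86 mm across the rim, flat inside over 74 mm; a candle stands on the inner floor, 3 mm above the origin; rim 6 mm. Origin: centre of underside, 18 mm above the table; y along the row, to the left.
- plate4: the plate at the tray's right end (-y). Four alike round dark iron dishes, fixed in a straight row 90 mm apart on a low fixed oak tray (410 x 110 mm, long side roughly along y). 86 mm across the rim, flat inside over 74 mm; a candle stands on the inner floor, 3 mm above the origin; rim 6 mm. Origin: centre of underside, 18 mm above the table; y along the row, to the left.
- cactus: round green cactus in a terracotta pot, 120 mm across and 175 mm tall, 0.9 kg, standing on the table just beyond one end of the tray (either end), in line with the row, centre about 175 mm from the nearest plate's centre. Origin: centre of the pot's underside. It marks the tall end; not to be moved.
- fruit_bowl: white ceramic bowl holding three fruits, 170 mm across and 100 mm tall with the fruit stalks, 0.95 kg, standing on the table just beyond the other end of the tray, centre about 175 mm from the nearest plate's centre. Origin: centre of its underside. It marks the short end; not to be moved.

How it is judged:
By the outcome, as a careful person would: the job done as asked, in the order asked, and still so for the second after the job is handed in, with the robot touching nothing.
It also fails if it takes over 104 s, if anything falls off the work surface, if the arm or the gripper's body presses on something with over 40 N, if the wrist force passes 120 N, or if a joint passes its speed limit or range.

## Working session

There is one attempt and no reset: what is moved stays moved. The work goes in short steps, Python scripts to look and compute and a tool call to move; the robot and the scene stay as the last step left them, time stands still between calls to the robot, and variables do not carry over. Pictures are saved under pics/ and viewed, at most 14 in all, crops included, and the job is handed in when it is done.

Besides the shell and the picture viewer there is one more tool, called by a JSON object that holds its "name" and its "arguments". apply_moves: Moves the arm, as the interface text tells. Its arguments: {"type":"object","properties":{"moves":{"type":"array"},"hand":{"type":"number"}},"required":["moves"]}

```bash
mkdir -p pics
cat > h.py <<'E'
import numpy as np, cv2
from station import r, imaging, models
def ray(p,uv):
    K=np.array(p["intrinsics"]);R=np.array(p["orientation"]);d=R@np.linalg.inv(K)@np.array([uv[0],uv[1],1.])
    return np.array(p["eye"]),d
def onz(p,uv,z):
    e,d=ray(p,uv);return e+d*(z-e[2])/d[2]
def proj(p,X):
    K=np.array(p["intrinsics"]);R=np.array(p["orientation"]);c=K@(R.T@(np.array(X)-np.array(p["eye"])));return c[:2]/c[2]
E
cat > look.py <<'E'
from h import *
s=r.sense();print(s["time_s"],np.round(s["tcp_pos"],4),np.round(s["ee_rot"],3).tolist(),r.pinch_z)
ps={}
for n in ["scene","side"]:
    p=imaging.capture(n);cv2.imwrite(f"pics/{n}0.png",p["frame"]);print(n,np.round(p["eye"],3),np.round(np.array(p["orientation"])[:,2],2))
    for t in ["candle_135","candle_110","candle_85","candle_60","plate1","plate2","plate3","plate4","cactus","fruit_bowl"]:
        z=.018 if "plate" in t else 0
        for d in models.place_of(p,t)[:4]:
            uv=np.array(d["at"])*[560,420];print(t,round(d["confidence"],2),np.round(uv),np.round(onz(p,uv,z)[:2],4))
E
python3 look.py
```

```text
0.0 [0.6244 0.     0.2215] [[-0.0, -1.0, -0.002], [-1.0, 0.0, -0.0], [0.0, 0.002, -1.0]] 0.0187
scene [ 1.635 -0.151  0.934] [-0.78  0.12 -0.62]
candle_135 0.94 [245. 194.] [ 0.4452 -0.0682]
candle_135 0.84 [345. 169.] [0.3806 0.2375]
candle_135 0.7 [301. 190.] [0.4538 0.0906]
candle_135 0.59 [180. 191.] [ 0.3999 -0.2478]
candle_110 0.94 [245. 194.] [ 0.4452 -0.0682]
candle_110 0.84 [345. 169.] [0.3806 0.2375]
candle_110 0.7 [301. 190.] [0.4538 0.0906]
candle_110 0.59 [180. 191.] [ 0.3999 -0.2478]
candle_85 0.94 [245. 194.] [ 0.4452 -0.0682]
candle_85 0.84 [345. 169.] [0.3806 0.2375]
candle_85 0.7 [301. 190.] [0.4538 0.0906]
candle_85 0.59 [180. 191.] [ 0.3999 -0.2478]
candle_60 0.94 [245. 194.] [ 0.4452 -0.0682]
candle_60 0.84 [345. 169.] [0.3806 0.2375]
candle_60 0.7 [301. 190.] [0.4538 0.0906]
candle_60 0.59 [180. 191.] [ 0.3999 -0.2478]
plate1 0.83 [330. 228.] [0.6481 0.1285]
plate1 0.67 [227. 246.] [ 0.6689 -0.1359]
plate1 0.64 [258. 237.] [ 0.6491 -0.0564]
plate1 0.61 [297. 235.] [0.657  0.0405]
plate2 0.83 [330. 228.] [0.6481 0.1285]
plate2 0.67 [227. 246.] [ 0.6689 -0.1359]
p
[... 1409 characters left out ...]
late1 0.67 [220. 252.] [0.6581 0.1209]
plate1 0.64 [229. 198.] [ 0.6656 -0.0408]
plate2 0.89 [238. 169.] [ 0.6595 -0.1405]
plate2 0.82 [227. 223.] [0.6575 0.0369]
plate2 0.67 [220. 252.] [0.6581 0.1209]
plate2 0.64 [229. 198.] [ 0.6656 -0.0408]
plate3 0.89 [238. 169.] [ 0.6595 -0.1405]
plate3 0.82 [227. 223.] [0.6575 0.0369]
plate3 0.67 [220. 252.] [0.6581 0.1209]
plate3 0.64 [229. 198.] [ 0.6656 -0.0408]
plate4 0.89 [238. 169.] [ 0.6595 -0.1405]
plate4 0.82 [227. 223.] [0.6575 0.0369]
plate4 0.67 [220. 252.] [0.6581 0.1209]
plate4 0.64 [229. 198.] [ 0.6656 -0.0408]
cactus 0.71 [252. 129.] [ 0.6517 -0.3167]
cactus 0.52 [239. 168.] [ 0.6617 -0.1596]
fruit_bowl 0.87 [206. 333.] [0.6548 0.3121]
```

View pics/scene0.png

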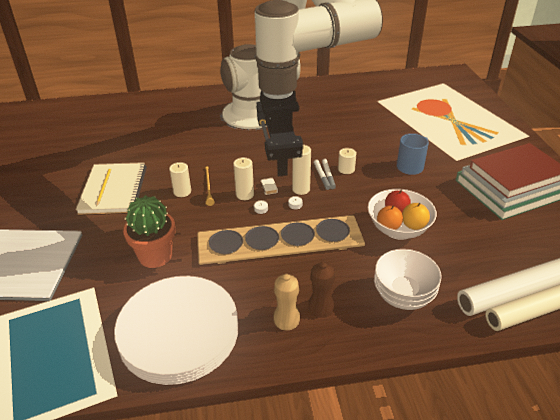

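View pics/side0.png

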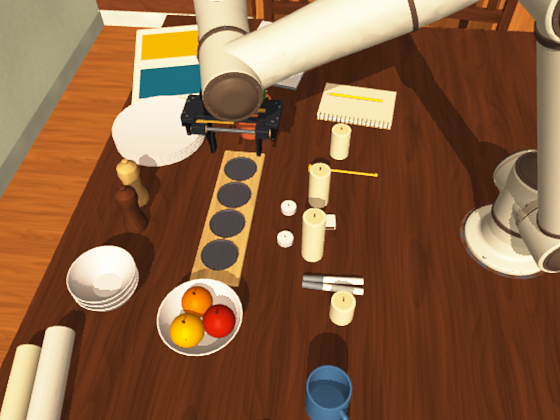

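The cactus (scene 150,230) is at the -y end and the bowl (400,215) at the +y end. So plate4 gets the 135 mm candle and plate1 gets the 60 mm one. The candles sit in a row nearer the base: 85, 110, 135 and 60 at scene columns 180, 243, 301 and 347. Next I'll refine their positions from the masks.

```bash
cat > fit.py <<'E'
from h import *
from scipy.optimize import least_squares
C={135:(.452,.09),110:(.449,-.067),85:(.403,-.24),60:(.379,.237)}
a=np.linspace(0,2*np.pi,60);ring=np.c_[np.cos(a),np.sin(a),0*a]
obs={h:[] for h in C};pl=[]
for n in ["scene","side"]:
    p=imaging.capture(n)
    cs=models.cut_out(p,"candle_135")
    for h,c in C.items():
        q=proj(p,[*c,h/2])
        for d in cs:
            m=d["region"]
            if m[int(q[1])-4:int(q[1])+5,int(q[0])-4:int(q[0])+5].mean()>.5:
                ys,xs=np.where(m);obs[h].append((p,[xs.min()-.0,xs.max()+1,ys.max()+1.,ys.min()]));break
    for d in models.cut_out(p,"plate1"):
        ys,xs=np.where(d["region"]);w=onz(p,(xs.mean()+.5,ys.mean()+.5),.022);pl.append(w[:2]);print(n,"plate",round(d["confidence"],2),len(xs),np.round(w[:2],4))
def bb(p,x,y,h):
    P=np.array([proj(p,np.array([x,y,z])+.025*k) for z in(0,h) for k in ring]);return [P[:,0].min(),P[:,0].max(),P[:,1].max()]
for h,o in obs.items():
    for sub in (o,o[:1],o[1:]):
        if not sub: continue
        f=lambda v:np.concatenate([np.array(bb(p,*v,h))-b[:3] for p,b in sub])
        s=least_squares(f,C[h],loss="soft_l1");print(h,len(sub),np.round(s.x,4),np.round(s.fun,1))
    for p,b in o: # height check from top row
        x,y=s.x
        print("  top residual px",round(b[3]-min(proj(p,np.array([x,y,h])+.025*k)[1] for k in ring),1))
E
python3 fit.py
```

```text
scene plate 0.87 610 [0.6606 0.1329]
scene plate 0.82 615 [0.6603 0.0419]
scene plate 0.79 616 [ 0.6594 -0.1371]
scene plate 0.61 648 [ 0.6582 -0.0475]
side plate 0.79 890 [0.6578 0.1335]
side plate 0.79 764 [0.6562 0.0436]
side plate 0.63 714 [ 0.6551 -0.0457]
side plate 0.57 657 [ 0.6563 -0.1362]fit.py:13: RuntimeWarning: Mean of empty slice.
  if m[int(q[1])-4:int(q[1])+5,int(q[0])-4:int(q[0])+5].mean()>.5:
  ret = ret.dtype.type(ret / rcount)
```

```bash
sed -i 's|h/2\])|h/2000])|; s|for z in(0,h)|for z in(0,h/1000)|; s|x,y,h\])|x,y,h/1000])|' fit.py; python3 fit.py|grep -v plate
```

```text
135 1 [0.4541 0.0927] [-1.   0.9 -0. ]
135 1 [0.4541 0.0927] [-1.   0.9 -0. ]
  top residual px 0.4
110 2 [ 0.4503 -0.0668] [ 1.4 -0.3 -1.6 -0.1 -0.2 -1.2]
110 1 [ 0.4574 -0.0691] [ 0.8 -0.8  0. ]
110 1 [ 0.4496 -0.0632] [ 0. -0.  0.]
  top residual px 1.0
  top residual px -0.9
85 2 [ 0.4035 -0.2411] [-0.1  0.8 -1.2  0.4 -1.  -1. ]
85 1 [ 0.4086 -0.2419] [-0.5  0.5 -0. ]
85 1 [ 0.4025 -0.2373] [ 0.7 -0.6  0. ]
  top residual px 1.7
  top residual px -0.0
60 2 [0.38   0.2427] [ 0.1 -0.5 -1.  -0.6  0.1  0.2]
60 1 [0.3847 0.2419] [ 0.3 -0.3  0. ]
60 1 [0.3796 0.2422] [-0.4  0.4 -0. ]
  top residual px 0.5
  top residual px 0.8
```

Heights are confirmed: the top-edge residuals are about 1 px. I'm using side-camera columns for x and scene-camera columns for y. First to candle_135 at about (0.449, 0.0925).

{"name": "apply_moves", "arguments": {"moves": [[[-0.0185, 0.035, 0], 0], [[-0.0185, 0.035, 0], 0], [[-0.0185, 0.035, 0], 0], [[-0.0185, 0.035, 0], 0], [[-0.0185, 0.035, 0], 0]], "hand": 0.087}}

```text
time_s: 2.12
tcp_pos: [0.4484, 0.0929, 0.2225]
ee_rot: [[-0.001, -1.0, 0.0], [-1.0, 0.001, 0.0], [-0.0, -0.0, -1.0]]
wrist_force: [-0.3, 0.4, 0.7]
gripper_width: 1.001
gripper_force: 0.0
```

{"name": "apply_moves", "arguments": {"moves": [[[0, 0, 0], 0], [[0, 0, 0], 0], [[0, 0, 0], 0]]}}

```text
time_s: 2.37
tcp_pos: [0.4505, 0.0929, 0.2232]
ee_rot: [[0.001, -1.0, 0.002], [-1.0, -0.001, 0.001], [-0.001, -0.002, -1.0]]
wrist_force: [-0.1, 0.8, -0.3]
gripper_width: 1.001
gripper_force: 0.0
```

```bash
cat > w.py <<'E'
from h import *
import sys
s=r.sense();print(s["time_s"],np.round(s["tcp_pos"],4),np.round(s["ee_rot"],3).tolist(),s["wrist_force"])
p=imaging.capture("wrist");cv2.imwrite(f"pics/{sys.argv[1]}.png",p["frame"]);print(p["eye"])
h=float(sys.argv[2])
a=np.linspace(0,2*np.pi,60)
for d in models.cut_out(p,"candle_135"):
    ys,xs=np.where(d["region"]);print(round(d["confidence"],2),len(xs),xs.min(),xs.max(),ys.min(),ys.max())
for d in models.place_of(p,"candle_135"):
    uv=np.array(d["at"])*[560,420];print(uv,onz(p,uv,0)[:2])
E
python3 w.py w1 .135
```

```text
2.3667 [0.4505 0.0929 0.2232] [[0.001, -1.0, 0.002], [-1.0, -0.001, 0.001], [-0.001, -0.002, -1.0]] [-0.14520057  0.77616471 -0.25019883]
[0.45011187 0.02776219 0.38483361]
0.84 2298 249 310 0 48
0.69 1241 315 365 293 321
0.62 4034 243 308 157 238
[275.688 181.482] [0.45122738 0.0922446 ]
[280.616  21.084] [ 0.44627307 -0.07211476]
[335.328 299.208] [0.37774775 0.23872424]
```

View pics/w1.png

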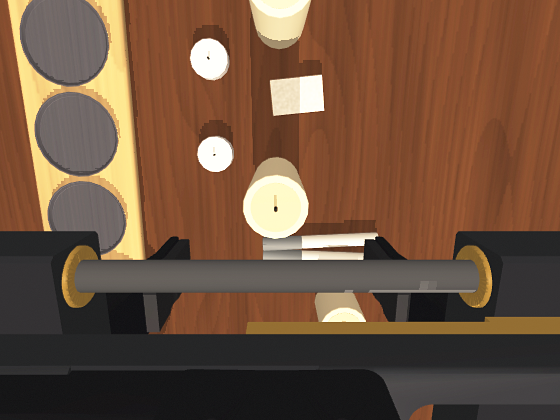

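The wrist view shows the candle's top disc centred at about (276,207) and roughly midway between the fingers (188–365). I'll check the numbers for it and for the plates.

```bash
cat > w2.py <<'E'
from h import *
p=imaging.capture("wrist")
print(onz(p,(276,207),.135),onz(p,(276.,209),.143))
m=sorted(models.cut_out(p,"candle_135"),key=lambda d:-d["region"].sum())[0]["region"]
ys,xs=np.where(m);print("bbox row max->",onz(p,(276,ys.max()+1),.135),"top x",onz(p,((xs.min()+xs.max()+1)/2,207),.135))
for d in models.cut_out(p,"plate1"):
    ys,xs=np.where(d["region"]);print(len(xs),onz(p,(xs.mean()+.5,ys.mean()+.5),.022)[:2])
E
python3 w2.py
```

```text
[0.45085645 0.08798125 0.135     ] [0.45085279 0.08751518 0.143     ]
bbox row max-> [0.45090427 0.11386802 0.135     ] top x [0.45085645 0.08798125 0.135     ]
3623 [0.65462749 0.12324522]
5487 [0.65656442 0.0396497 ]
6472 [ 0.65577243 -0.0490983 ]
```

{"name": "apply_moves", "arguments": {"moves": [[[0.002, 0, 0.03], 0], [[0, 0, 0.03], 0], [[0, 0, 0.03], 0], [[0, 0, 0.025], 0], [[0, 0, 0.017], 0]]}}

```text
time_s: 3.08
tcp_pos: [0.4491, 0.0895, 0.088]
ee_rot: [[-0.002, -1.0, -0.003], [-1.0, 0.002, -0.002], [0.002, 0.003, -1.0]]
wrist_force: [-0.5, 0.0, -0.1]
gripper_width: 1.0
gripper_force: 0.0
```

{"name": "apply_moves", "arguments": {"moves": [[[0, 0, 0], 0], [[0, 0, 0], 0], [[0, 0, 0], 0], [[0, 0, 0], 0], [[0, 0, 0], 0]], "hand": 0.04}}

```text
time_s: 3.5
tcp_pos: [0.4509, 0.091, 0.0918]
ee_rot: [[-0.0, -1.0, 0.003], [-1.0, 0.0, 0.001], [-0.001, -0.003, -1.0]]
wrist_force: [0.6, 0.2, 0.1]
gripper_width: 0.705
gripper_force: 0.0
```

{"name": "apply_moves", "arguments": {"moves": [[[0, 0, 0], 0], [[0, 0, 0], 0], [[0, 0, 0], 0], [[0, 0, 0], 0], [[0, 0, 0], 0]]}}

```text
time_s: 3.92
tcp_pos: [0.4505, 0.0908, 0.0913]
ee_rot: [[0.001, -1.0, 0.001], [-1.0, -0.001, 0.0], [-0.0, -0.001, -1.0]]
wrist_force: [0.1, 0.8, 5.1]
gripper_width: 0.564
gripper_force: 30.0
```

{"name": "apply_moves", "arguments": {"moves": [[[0, 0, -0.01], 0], [[0, 0, -0.02], 0], [[0, 0, -0.02], 0], [[0, 0, -0.015], 0], [[0, 0, 0], 0]]}}

```text
time_s: 4.33
tcp_pos: [0.4513, 0.0912, 0.1577]
ee_rot: [[0.0, -1.0, 0.005], [-1.0, -0.0, 0.002], [-0.002, -0.005, -1.0]]
wrist_force: [-0.1, 0.7, -2.2]
gripper_width: 0.568
gripper_force: 30.0
```

{"name": "apply_moves", "arguments": {"moves": [[[0.0228, -0.0207, 0], 0], [[0.0228, -0.0207, 0], 0], [[0.0228, -0.0207, 0], 0], [[0.0228, -0.0207, 0], 0], [[0.0228, -0.0207, 0], 0]]}}

```text
time_s: 4.75
tcp_pos: [0.553, -0.0246, 0.1533]
ee_rot: [[-0.0, -1.0, -0.004], [-1.0, 0.0, 0.0], [-0.0, 0.004, -1.0]]
wrist_force: [0.5, 0.7, -2.2]
gripper_width: 0.566
gripper_force: 30.0
```

{"name": "apply_moves", "arguments": {"moves": [[[0.0228, -0.0207, 0], 0], [[0.0228, -0.0207, 0], 0], [[0.0228, -0.0207, 0], 0], [[0.0228, -0.0207, 0], 0], [[0.0228, -0.0207, 0], 0]]}}

```text
time_s: 5.17
tcp_pos: [0.6566, -0.1385, 0.1525]
ee_rot: [[-0.001, -1.0, -0.004], [-1.0, 0.001, 0.001], [-0.001, 0.004, -1.0]]
wrist_force: [0.7, 1.5, -1.7]
gripper_width: 0.568
gripper_force: 30.0
```

{"name": "apply_moves", "arguments": {"moves": [[[0, 0, 0], 0], [[0, 0, 0], 0], [[0, 0, 0], 0], [[0, 0, 0], 0]]}}

```text
time_s: 5.5
tcp_pos: [0.6559, -0.1366, 0.1544]
ee_rot: [[0.001, -1.0, -0.002], [-1.0, -0.001, 0.0], [-0.0, 0.002, -1.0]]
wrist_force: [-0.3, -1.1, -1.9]
gripper_width: 0.573
gripper_force: 30.0
```

```bash
cat > chk.py <<'E'
from h import *
import sys
from scipy.optimize import least_squares
# args: tag height base_z x y ; fits candle xy in fixed cameras from mask columns; writes picture
tag=sys.argv[1];h,z0,x,y=map(float,sys.argv[2:6])
a=np.linspace(0,2*np.pi,60);ring=.025*np.c_[np.cos(a),np.sin(a),0*a]
s=r.sense();print(s["time_s"],np.round(s["tcp_pos"],4))
o=[]
for n in ["scene","side"]:
    p=imaging.capture(n);cv2.imwrite(f"pics/{tag}_{n}.png",p["frame"])
    q=proj(p,[x,y,z0+h/2]).astype(int)
    for d in models.cut_out(p,"candle_135"):
        m=d["region"]
        if m[q[1]-6:q[1]+7,q[0]-6:q[0]+7].mean()>.4:
            ys,xs=np.where(m);print(n,xs.min(),xs.max()+1,ys.min(),ys.max()+1)
            o.append((p,(xs.min()+xs.max()+1)/2,ys.max()+1));break
def f(v):
    e=[]
    for p,c,b in o:
        P=np.array([proj(p,np.array([v[0],v[1],z])+k) for z in(z0,z0+h) for k in ring])
        e+=[(P[:,0].min()+P[:,0].max())/2-c,.2*(P[:,1].max()-b)]
    return e
if o: q=least_squares(f,(x,y));print(len(o),np.round(q.x,4),np.round(q.fun,1))
for d in models.cut_out(imaging.capture("wrist"),"plate1")[:0]: pass
E
python3 chk.py c135 .135 .086 .6575 -.1375
```

```text
5.5 [ 0.6559 -0.1366  0.1544]
side 223 248 113 164
1 [ 0.6506 -0.1167] [0. 0.]
```

```bash
python3 -c "
import cv2
a=cv2.imread('pics/c135_scene.png')[120:300,130:370];b=cv2.imread('pics/c135_side.png')[80:260,130:370]
cv2.imwrite('pics/c135.png',cv2.resize(cv2.vconcat([a,b]),None,fx=1.6,fy=1.6))"
```

```text
(no output)
```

View pics/c135.png

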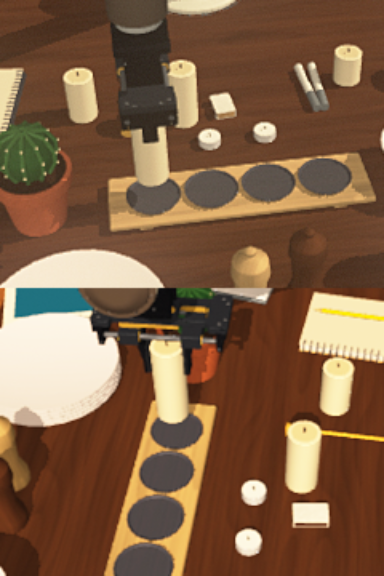

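Candle_135 hangs upright over plate4 (crop 152,185). Lowering now.

{"name": "apply_moves", "arguments": {"moves": [[[0, 0, 0.012], 0], [[0, 0, 0.012], 0], [[0, 0, 0.008], 0], [[0, 0, 0.004], 0], [[0, 0, 0], 0]]}}

```text
time_s: 6.22
tcp_pos: [0.6558, -0.1375, 0.1171]
ee_rot: [[-0.0, -1.0, -0.004], [-1.0, 0.0, 0.0], [-0.0, 0.004, -1.0]]
wrist_force: [-1.0, -0.2, -1.9]
gripper_width: 0.567
gripper_force: 30.0
```

{"name": "apply_moves", "arguments": {"moves": [[[0, 0, 0.001], 0], [[0, 0, 0.001], 0], [[0, 0, 0], 0], [[0, 0, 0], 0]]}}

```text
time_s: 6.55
tcp_pos: [0.6572, -0.1375, 0.118]
ee_rot: [[-0.0, -1.0, 0.001], [-1.0, 0.0, -0.0], [0.0, -0.001, -1.0]]
wrist_force: [-0.9, 0.6, -2.2]
gripper_width: 0.573
gripper_force: 30.0
```

{"name": "apply_moves", "arguments": {"moves": [[[0, 0, 0.001], 0], [[0, 0, 0.001], 0], [[0, 0, 0], 0], [[0, 0, 0], 0]]}}

```text
time_s: 6.88
tcp_pos: [0.6569, -0.1375, 0.1155]
ee_rot: [[-0.0, -1.0, -0.0], [-1.0, 0.0, 0.0], [-0.0, 0.0, -1.0]]
wrist_force: [0.8, 0.1, -1.7]
gripper_width: 0.566
gripper_force: 30.0
```

{"name": "apply_moves", "arguments": {"moves": [[[0, 0, 0.001], 0], [[0, 0, 0], 0], [[0, 0, 0], 0]]}}

```text
time_s: 7.13
tcp_pos: [0.6569, -0.1375, 0.1145]
ee_rot: [[0.0, -1.0, -0.0], [-1.0, -0.0, -0.0], [0.0, 0.0, -1.0]]
wrist_force: [0.1, -0.8, -2.3]
gripper_width: 0.568
gripper_force: 30.0
```

{"name": "apply_moves", "arguments": {"moves": [[[0, 0, 0.001], 0], [[0, 0, 0], 0], [[0, 0, 0], 0]]}}

```text
time_s: 7.38
tcp_pos: [0.6569, -0.1375, 0.1134]
ee_rot: [[-0.0, -1.0, -0.0], [-1.0, 0.0, 0.0], [-0.0, 0.0, -1.0]]
wrist_force: [-0.3, -1.0, -2.1]
gripper_width: 0.571
gripper_force: 30.0
```

{"name": "apply_moves", "arguments": {"moves": [[[0, 0, 0.001], 0], [[0, 0, 0], 0], [[0, 0, 0], 0]]}}

```text
time_s: 7.63
tcp_pos: [0.6569, -0.1375, 0.1125]
ee_rot: [[-0.0, -1.0, -0.0], [-1.0, 0.0, -0.0], [0.0, 0.0, -1.0]]
wrist_force: [-0.1, 0.1, -1.4]
gripper_width: 0.568
gripper_force: 30.0
```

{"name": "apply_moves", "arguments": {"moves": [[[0, 0, 0.0007], 0], [[0, 0, 0], 0], [[0, 0, 0], 0]]}}

```text
time_s: 7.88
tcp_pos: [0.6571, -0.1375, 0.1124]
ee_rot: [[0.0, -1.0, 0.0], [-1.0, -0.0, -0.0], [0.0, -0.0, -1.0]]
wrist_force: [-0.4, 0.2, 0.9]
gripper_width: 0.569
gripper_force: 30.0
```

{"name": "apply_moves", "arguments": {"moves": [[[0, 0, 0.0007], 0], [[0, 0, 0], 0], [[0, 0, 0], 0]]}}

```text
time_s: 8.13
tcp_pos: [0.6571, -0.1376, 0.1123]
ee_rot: [[0.0, -1.0, 0.001], [-1.0, -0.0, -0.0], [0.0, -0.001, -1.0]]
wrist_force: [-2.6, 1.1, 4.6]
gripper_width: 0.565
gripper_force: 30.0
```

{"name": "apply_moves", "arguments": {"moves": [[[0, 0, 0], 0], [[0, 0, 0], 0], [[0, 0, 0], 0], [[0, 0, 0], 0], [[0, 0, 0], 0]], "hand": 0.087}}

```text
time_s: 8.55
tcp_pos: [0.657, -0.1375, 0.1108]
ee_rot: [[-0.0, -1.0, -0.0], [-1.0, 0.0, 0.0], [-0.0, 0.0, -1.0]]
wrist_force: [-0.5, 0.3, 0.6]
gripper_width: 0.863
gripper_force: 0.0
```

{"name": "apply_moves", "arguments": {"moves": [[[0, 0, 0], 0], [[0, 0, 0], 0], [[0, 0, 0], 0], [[0, 0, 0], 0], [[0, 0, 0], 0]]}}

```text
time_s: 8.97
tcp_pos: [0.657, -0.1375, 0.1111]
ee_rot: [[-0.0, -1.0, 0.0], [-1.0, 0.0, 0.0], [-0.0, -0.0, -1.0]]
wrist_force: [0.0, 0.3, 0.3]
gripper_width: 0.996
gripper_force: 0.0
```

{"name": "apply_moves", "arguments": {"moves": [[[0, 0, -0.008], 0], [[0, 0, -0.02], 0], [[0, 0, -0.025], 0], [[0, 0, -0.025], 0], [[0, 0, -0.022], 0]]}}

```text
time_s: 9.38
tcp_pos: [0.6573, -0.1376, 0.2137]
ee_rot: [[0.0, -1.0, 0.002], [-1.0, -0.0, -0.0], [0.0, -0.002, -1.0]]
wrist_force: [0.8, 0.3, -0.0]
gripper_width: 0.999
gripper_force: 0.0
```

{"name": "apply_moves", "arguments": {"moves": [[[-0.0137, 0.0414, 0], 0], [[-0.0137, 0.0414, 0], 0], [[-0.0137, 0.0414, 0], 0], [[-0.0137, 0.0414, 0], 0], [[-0.0137, 0.0414, 0], 0]]}}

```text
time_s: 9.8
tcp_pos: [0.4574, -0.0718, 0.2116]
ee_rot: [[-0.0, -1.0, 0.001], [-1.0, 0.0, 0.0], [-0.0, -0.001, -1.0]]
wrist_force: [-0.1, 0.7, 1.0]
gripper_width: 0.999
gripper_force: 0.0
```

{"name": "apply_moves", "arguments": {"moves": [[[0, 0, 0], 0], [[0, 0, 0], 0], [[0, 0, 0], 0], [[0, 0, 0], 0], [[0, 0, 0], 0]]}}

```text
time_s: 10.22
tcp_pos: [0.4604, -0.0721, 0.2113]
ee_rot: [[-0.001, -1.0, 0.001], [-1.0, 0.001, -0.0], [0.0, -0.001, -1.0]]
wrist_force: [-0.4, 0.6, -0.3]
gripper_width: 0.999
gripper_force: 0.0
```

```bash
python3 chk.py d135 .135 .021 .657 -.1375; python3 w.py w110 .11;python3 -c "
import cv2
a=cv2.imread('pics/d135_scene.png')[120:300,130:370];b=cv2.imread('pics/w110.png')
cv2.imwrite('pics/d135.png',cv2.vconcat([cv2.resize(a,(400,300)),cv2.resize(b,(400,300))]))"
```

```text
10.2167 [ 0.4604 -0.0721  0.2113]
scene 212 237 195 250
side 225 248 124 176
2 [ 0.6567 -0.1355] [-0.  -0.2 -0.   0.1]
10.5167 [ 0.4594 -0.0721  0.2108] [[-0.0, -1.0, -0.001], [-1.0, 0.0, -0.0], [0.0, 0.001, -1.0]] [-0.34913563 -0.97593237  0.30432751]
[ 0.45933192 -0.13713639  0.37252937]
0.85 3696 260 322 163 239
0.74 5784 0 100 84 157
0.68 1721 308 372 0 36
[286.384 184.59 ] [ 0.44790842 -0.07153653]
[335.104   8.82 ] [ 0.40156656 -0.24493503]
```

View pics/d135.png

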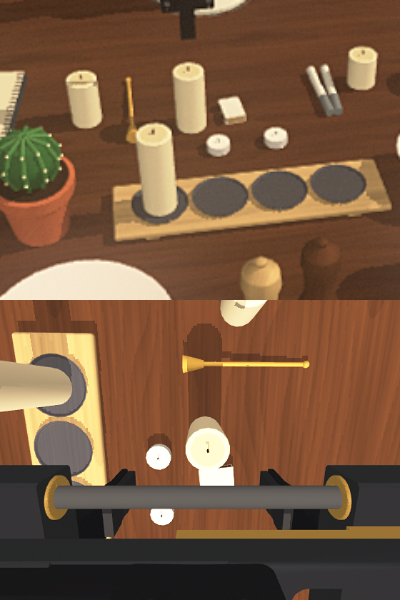

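Candle_135 stands upright on plate4, within about 1.5 mm of its centre. The gripper stopped about 9 mm short in x over candle_110, so I'm correcting that and grasping.

{"name": "apply_moves", "arguments": {"moves": [[[-0.002, 0.0095, 0], 0], [[0, 0, 0.035], 0], [[0, 0, 0.035], 0], [[0, 0, 0.035], 0], [[0, 0, 0.025], 0]]}}

```text
time_s: 11.08
tcp_pos: [0.4476, -0.0701, 0.0791]
ee_rot: [[-0.001, -1.0, -0.002], [-1.0, 0.001, 0.0], [-0.0, 0.002, -1.0]]
wrist_force: [0.3, 0.3, -0.1]
gripper_width: 0.999
gripper_force: 0.0
```

{"name": "apply_moves", "arguments": {"moves": [[[0, 0, 0.014], 0], [[0, 0, 0], 0], [[0, 0, 0], 0], [[0, 0, 0], 0]]}}

```text
time_s: 11.42
tcp_pos: [0.4505, -0.0698, 0.0683]
ee_rot: [[0.001, -1.0, 0.002], [-1.0, -0.001, 0.0], [-0.0, -0.002, -1.0]]
wrist_force: [0.2, 0.7, 0.4]
gripper_width: 1.001
gripper_force: 0.0
```

{"name": "apply_moves", "arguments": {"moves": [[[0, 0, 0], 0], [[0, 0, 0], 0], [[0, 0, 0], 0], [[0, 0, 0], 0], [[0, 0, 0], 0]], "hand": 0.04}}

```text
time_s: 11.83
tcp_pos: [0.4499, -0.07, 0.0675]
ee_rot: [[-0.0, -1.0, 0.001], [-1.0, 0.0, 0.0], [-0.0, -0.001, -1.0]]
wrist_force: [0.4, -0.4, -0.4]
gripper_width: 0.704
gripper_force: 0.0
```

{"name": "apply_moves", "arguments": {"moves": [[[0, 0, 0], 0], [[0, 0, 0], 0], [[0, 0, 0], 0], [[0, 0, 0], 0], [[0, 0, 0], 0]]}}

```text
time_s: 12.25
tcp_pos: [0.4495, -0.0701, 0.0671]
ee_rot: [[-0.0, -1.0, -0.001], [-1.0, 0.0, -0.0], [0.0, 0.001, -1.0]]
wrist_force: [-1.7, 0.1, 1.1]
gripper_width: 0.57
gripper_force: 29.9
```

{"name": "apply_moves", "arguments": {"moves": [[[0, 0, -0.01], 0], [[0, 0, -0.02], 0], [[0, 0, -0.02], 0], [[0, 0, -0.01], 0], [[0, 0, 0], 0]]}}

```text
time_s: 12.67
tcp_pos: [0.4513, -0.0698, 0.1291]
ee_rot: [[0.0, -1.0, 0.005], [-1.0, -0.0, 0.001], [-0.001, -0.005, -1.0]]
wrist_force: [0.4, 0.6, -2.5]
gripper_width: 0.572
gripper_force: 29.9
```

{"name": "apply_moves", "arguments": {"moves": [[[-0.0027, -0.026, 0], 0], [[-0.0027, -0.026, 0], 0], [[-0.0028, -0.026, 0], 0], [[-0.0028, -0.026, 0], 0]]}}

```text
time_s: 13.0
tcp_pos: [0.5539, -0.0589, 0.1255]
ee_rot: [[-0.0, -1.0, -0.002], [-1.0, 0.0, 0.0], [-0.0, 0.002, -1.0]]
wrist_force: [0.3, -0.2, -1.4]
gripper_width: 0.568
gripper_force: 29.9
```

{"name": "apply_moves", "arguments": {"moves": [[[-0.0027, -0.026, 0], 0], [[-0.0027, -0.026, 0], 0], [[-0.0028, -0.026, 0], 0], [[-0.0028, -0.026, 0], 0]]}}

```text
time_s: 13.33
tcp_pos: [0.6579, -0.0479, 0.1247]
ee_rot: [[-0.0, -1.0, -0.003], [-1.0, 0.0, 0.0], [-0.0, 0.003, -1.0]]
wrist_force: [-0.1, 0.2, -2.0]
gripper_width: 0.566
gripper_force: 29.9
```

{"name": "apply_moves", "arguments": {"moves": [[[0, 0, 0], 0], [[0, 0, 0], 0], [[0, 0, 0], 0], [[0, 0, 0], 0], [[0, 0, 0], 0]]}}

```text
time_s: 13.75
tcp_pos: [0.6567, -0.0481, 0.127]
ee_rot: [[-0.0, -1.0, -0.001], [-1.0, 0.0, 0.0], [-0.0, 0.001, -1.0]]
wrist_force: [-0.1, -1.0, -1.0]
gripper_width: 0.567
gripper_force: 29.9
```

{"name": "apply_moves", "arguments": {"moves": [[[0, 0, 0], 0], [[0, 0, 0], 0], [[0, 0, 0], 0], [[0, 0, 0], 0], [[0, 0, 0], 0]]}}

```text
time_s: 14.17
tcp_pos: [0.6577, -0.048, 0.1273]
ee_rot: [[0.0, -1.0, 0.0], [-1.0, -0.0, 0.0], [-0.0, -0.0, -1.0]]
wrist_force: [0.4, 0.1, -2.1]
gripper_width: 0.567
gripper_force: 29.9
```

Lowering to just above contact, which I expect at about 0.088.

{"name": "apply_moves", "arguments": {"moves": [[[0, 0, 0.012], 0], [[0, 0, 0.012], 0], [[0, 0, 0.009], 0], [[0, 0, 0.003], 0], [[0, 0, 0], 0]]}}

```text
time_s: 14.58
tcp_pos: [0.6568, -0.0481, 0.0895]
ee_rot: [[0.0, -1.0, -0.003], [-1.0, -0.0, -0.001], [0.001, 0.003, -1.0]]
wrist_force: [0.0, -1.0, -2.3]
gripper_width: 0.568
gripper_force: 29.9
```

{"name": "apply_moves", "arguments": {"moves": [[[0, 0, 0], 0], [[0, 0, 0], 0], [[0, 0, 0], 0], [[0, 0, 0.001], 0], [[0, 0, 0], 0]]}}

```text
time_s: 15.0
tcp_pos: [0.6577, -0.048, 0.0902]
ee_rot: [[-0.0, -1.0, 0.0], [-1.0, 0.0, 0.0], [-0.0, -0.0, -1.0]]
wrist_force: [0.1, 0.2, -2.1]
gripper_width: 0.567
gripper_force: 29.9
```

{"name": "apply_moves", "arguments": {"moves": [[[0, 0, 0.001], 0], [[0, 0, 0], 0], [[0, 0, 0], 0], [[0, 0, 0], 0]]}}

```text
time_s: 15.33
tcp_pos: [0.6577, -0.048, 0.0892]
ee_rot: [[-0.0, -1.0, 0.0], [-1.0, 0.0, -0.0], [0.0, -0.0, -1.0]]
wrist_force: [-0.2, -0.5, -2.2]
gripper_width: 0.567
gripper_force: 29.9
```

{"name": "apply_moves", "arguments": {"moves": [[[0, 0, 0.0008], 0], [[0, 0, 0], 0], [[0, 0, 0], 0], [[0, 0, 0], 0]]}}

```text
time_s: 15.67
tcp_pos: [0.6577, -0.048, 0.0883]
ee_rot: [[0.0, -1.0, -0.0], [-1.0, -0.0, -0.0], [0.0, 0.0, -1.0]]
wrist_force: [-0.3, 0.5, -2.1]
gripper_width: 0.569
gripper_force: 29.9
```

{"name": "apply_moves", "arguments": {"moves": [[[0, 0, 0.0007], 0], [[0, 0, 0], 0], [[0, 0, 0], 0], [[0, 0, 0], 0]]}}

```text
time_s: 16.0
tcp_pos: [0.6578, -0.0481, 0.0882]
ee_rot: [[0.0, -1.0, 0.0], [-1.0, -0.0, -0.0], [0.0, -0.0, -1.0]]
wrist_force: [-1.3, 0.4, 1.8]
gripper_width: 0.569
gripper_force: 29.9
```

{"name": "apply_moves", "arguments": {"moves": [[[0, 0, 0.0006], 0], [[0, 0, 0], 0], [[0, 0, 0], 0], [[0, 0, 0], 0]]}}

```text
time_s: 16.33
tcp_pos: [0.6578, -0.0481, 0.0882]
ee_rot: [[0.0, -1.0, 0.001], [-1.0, -0.0, -0.0], [0.0, -0.001, -1.0]]
wrist_force: [-2.8, 0.6, 5.8]
gripper_width: 0.571
gripper_force: 30.0
```

{"name": "apply_moves", "arguments": {"moves": [[[0, 0, 0], 0], [[0, 0, 0], 0], [[0, 0, 0], 0], [[0, 0, 0], 0], [[0, 0, 0], 0]], "hand": 0.087}}

```text
time_s: 16.75
tcp_pos: [0.6578, -0.0481, 0.0867]
ee_rot: [[-0.0, -1.0, -0.0], [-1.0, 0.0, -0.0], [0.0, 0.0, -1.0]]
wrist_force: [1.1, -0.4, -0.0]
gripper_width: 0.861
gripper_force: 0.0
```

{"name": "apply_moves", "arguments": {"moves": [[[0, 0, 0], 0], [[0, 0, 0], 0], [[0, 0, 0], 0], [[0, 0, 0], 0], [[0, 0, 0], 0]]}}

```text
time_s: 17.17
tcp_pos: [0.6577, -0.048, 0.087]
ee_rot: [[0.0, -1.0, 0.0], [-1.0, -0.0, 0.0], [-0.0, -0.0, -1.0]]
wrist_force: [0.3, -0.1, -0.1]
gripper_width: 0.998
gripper_force: 0.0
```

{"name": "apply_moves", "arguments": {"moves": [[[0, 0, -0.01], 0], [[0, 0, -0.025], 0], [[0, 0, -0.03], 0], [[0, 0, -0.03], 0], [[0, 0, -0.03], 0]]}}

```text
time_s: 17.58
tcp_pos: [0.6576, -0.0481, 0.2143]
ee_rot: [[0.0, -1.0, 0.001], [-1.0, -0.0, -0.0], [0.0, -0.001, -1.0]]
wrist_force: [0.4, -0.0, 0.2]
gripper_width: 1.004
gripper_force: 0.0
```

{"name": "apply_moves", "arguments": {"moves": [[[0.0194, 0.0255, 0], 0], [[0.0194, 0.0255, 0], 0], [[0.0194, 0.0255, 0], 0], [[0.0194, 0.0255, 0], 0], [[0.0194, 0.0255, 0], 0]]}}

```text
time_s: 18.0
tcp_pos: [0.5289, -0.1458, 0.2131]
ee_rot: [[0.0, -1.0, 0.001], [-1.0, -0.0, -0.0], [0.0, -0.001, -1.0]]
wrist_force: [0.7, -0.3, -0.7]
gripper_width: 1.001
gripper_force: 0.0
```

{"name": "apply_moves", "arguments": {"moves": [[[0.0194, 0.0255, 0], 0], [[0.0194, 0.0255, 0], 0], [[0.0194, 0.0255, 0], 0], [[0.0194, 0.0255, 0], 0], [[0.0194, 0.0255, 0], 0]]}}

```text
time_s: 18.42
tcp_pos: [0.4014, -0.2428, 0.2131]
ee_rot: [[0.001, -1.0, 0.002], [-1.0, -0.001, -0.001], [0.001, -0.002, -1.0]]
wrist_force: [0.4, -0.6, 0.5]
gripper_width: 0.998
gripper_force: 0.0
```

{"name": "apply_moves", "arguments": {"moves": [[[0, 0, 0], 0], [[0, 0, 0], 0], [[0, 0, 0], 0], [[0, 0, 0], 0], [[0, 0, 0], 0]]}}

```text
time_s: 18.83
tcp_pos: [0.4036, -0.2416, 0.2121]
ee_rot: [[0.001, -1.0, 0.0], [-1.0, -0.001, -0.0], [0.0, -0.0, -1.0]]
wrist_force: [0.1, -0.4, 0.7]
gripper_width: 0.998
gripper_force: 0.0
```

```bash
python3 chk.py d110 .110 .021 .657 -.047; python3 w.py w85 .085;python3 -c "
import cv2
a=cv2.imread('pics/d110_scene.png')[120:300,130:370];b=cv2.imread('pics/w85.png')
cv2.imwrite('pics/d110.png',cv2.vconcat([cv2.resize(a,(400,300)),cv2.resize(b,(400,300))]))"
```

```text
18.8333 [ 0.4036 -0.2416  0.2121]
scene 251 273 198 245
side 220 243 158 203
2 [ 0.6549 -0.0455] [-0.  -0.1 -0.   0.1]
19.1333 [ 0.403  -0.2418  0.2119] [[0.001, -1.0, -0.0], [-1.0, -0.001, 0.0], [-0.0, 0.0, -1.0]] [-0.17833936  0.17884732  0.66579238]
[ 0.40283533 -0.30681819  0.3735719 ]
0.84 2962 247 303 159 224
[275.408 178.71 ] [ 0.40348824 -0.24748233]
```

View pics/d110.png

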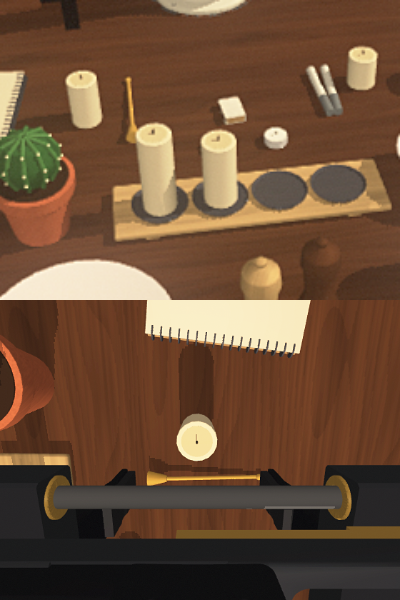

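Candle_110 is on plate3. Candle_85 is centred between the fingers, with a gold brush nearby, so I'll check its clearance.

```bash
python3 -c "
from h import *
p=imaging.capture('wrist')
for u in [(150/400*560,178*1.4),(262/400*560,177*1.4),(196/400*560,141*1.4)]: print(onz(p,u,.005),onz(p,u,.085))"
```

```text
[ 0.47766655 -0.16769265  0.005     ] [ 0.46137794 -0.19791592  0.085     ]
[ 0.29968009 -0.16931852  0.005     ] [ 0.3220151  -0.19918897  0.085     ]
[ 0.40445824 -0.22780764  0.005     ] [ 0.40405607 -0.24498577  0.085     ]
```

{"name": "apply_moves", "arguments": {"moves": [[[0.001, 0, 0.035], 0], [[0, 0, 0.04], 0], [[0, 0, 0.04], 0], [[0, 0, 0.035], 0], [[0, 0, 0.02], 0]]}}

```text
time_s: 19.75
tcp_pos: [0.4003, -0.2424, 0.0387]
ee_rot: [[-0.001, -1.0, -0.005], [-1.0, 0.001, 0.002], [-0.002, 0.005, -1.0]]
wrist_force: [-0.4, 0.6, -0.4]
gripper_width: 0.998
gripper_force: 0.0
```

{"name": "apply_moves", "arguments": {"moves": [[[0, 0, 0], 0], [[0, 0, 0], 0], [[0, 0, 0], 0], [[0, 0, 0], 0], [[0, 0, 0], 0]]}}

```text
time_s: 20.17
tcp_pos: [0.404, -0.2433, 0.0438]
ee_rot: [[0.0, -1.0, 0.004], [-1.0, -0.0, -0.001], [0.001, -0.004, -1.0]]
wrist_force: [-0.4, -0.3, -0.4]
gripper_width: 0.998
gripper_force: 0.0
```

{"name": "apply_moves", "arguments": {"moves": [[[0, 0, 0], 0], [[0, 0, 0], 0], [[0, 0, 0], 0], [[0, 0, 0], 0], [[0, 0, 0], 0]], "hand": 0.04}}

```text
time_s: 20.58
tcp_pos: [0.4027, -0.243, 0.0422]
ee_rot: [[0.0, -1.0, 0.0], [-1.0, -0.0, -0.0], [0.0, -0.0, -1.0]]
wrist_force: [0.6, 0.4, -0.7]
gripper_width: 0.711
gripper_force: 0.0
```

{"name": "apply_moves", "arguments": {"moves": [[[0, 0, 0], 0], [[0, 0, 0], 0], [[0, 0, 0], 0], [[0, 0, 0], 0], [[0, 0, 0], 0]]}}

```text
time_s: 21.0
tcp_pos: [0.403, -0.2431, 0.0421]
ee_rot: [[0.0, -1.0, 0.0], [-1.0, -0.0, -0.0], [0.0, -0.0, -1.0]]
wrist_force: [-0.0, 0.6, -0.4]
gripper_width: 0.574
gripper_force: 30.0
```

{"name": "apply_moves", "arguments": {"moves": [[[0, 0, -0.01], 0], [[0, 0, -0.025], 0], [[0, 0, -0.025], 0], [[0, 0, -0.025], 0], [[0, 0, -0.015], 0]]}}

```text
time_s: 21.42
tcp_pos: [0.4031, -0.2432, 0.1441]
ee_rot: [[0.0, -1.0, 0.002], [-1.0, -0.0, -0.001], [0.001, -0.002, -1.0]]
wrist_force: [0.7, -0.0, -2.8]
gripper_width: 0.568
gripper_force: 30.0
```

{"name": "apply_moves", "arguments": {"moves": [[[-0.0345, -0.012, 0], 0], [[-0.0345, -0.012, 0], 0], [[-0.0345, -0.012, 0], 0], [[-0.0345, -0.012, 0], 0], [[-0.0345, -0.012, 0], 0]]}}

```text
time_s: 21.83
tcp_pos: [0.462, -0.069, 0.1417]
ee_rot: [[-0.001, -1.0, -0.001], [-1.0, 0.001, 0.0], [-0.0, 0.001, -1.0]]
wrist_force: [1.3, -0.3, -0.9]
gripper_width: 0.567
gripper_force: 30.0
```

{"name": "apply_moves", "arguments": {"moves": [[[-0.0345, -0.012, 0], 0], [[-0.0131, -0.0306, 0], 0], [[-0.0131, -0.0306, 0], 0], [[-0.0131, -0.0306, 0], 0]]}}

```text
time_s: 22.17
tcp_pos: [0.5667, 0.0046, 0.1415]
ee_rot: [[0.001, -1.0, -0.002], [-1.0, -0.001, -0.0], [0.0, 0.002, -1.0]]
wrist_force: [0.8, -0.1, -1.4]
gripper_width: 0.57
gripper_force: 30.0
```

{"name": "apply_moves", "arguments": {"moves": [[[-0.0131, -0.0306, 0], 0], [[-0.0131, -0.0306, 0], 0], [[-0.0131, -0.0306, 0], 0]]}}

```text
time_s: 22.42
tcp_pos: [0.6587, 0.0432, 0.1408]
ee_rot: [[-0.0, -1.0, -0.003], [-1.0, 0.0, -0.0], [0.0, 0.003, -1.0]]
wrist_force: [0.7, 0.4, -2.7]
gripper_width: 0.57
gripper_force: 30.0
```

{"name": "apply_moves", "arguments": {"moves": [[[0, 0, 0], 0], [[0, 0, 0], 0], [[0, 0, 0], 0], [[0, 0, 0], 0], [[0, 0, 0], 0]]}}

```text
time_s: 22.83
tcp_pos: [0.6573, 0.042, 0.1423]
ee_rot: [[-0.0, -1.0, -0.001], [-1.0, 0.0, -0.0], [0.0, 0.001, -1.0]]
wrist_force: [0.2, -0.0, -1.5]
gripper_width: 0.567
gripper_force: 30.0
```

{"name": "apply_moves", "arguments": {"moves": [[[0, 0, 0], 0], [[0, 0, 0], 0], [[0, 0, 0], 0], [[0, 0, 0], 0], [[0, 0, 0], 0]]}}

```text
time_s: 23.25
tcp_pos: [0.6582, 0.0425, 0.1422]
ee_rot: [[-0.0, -1.0, 0.0], [-1.0, 0.0, 0.0], [-0.0, -0.0, -1.0]]
wrist_force: [0.5, 0.5, -1.3]
gripper_width: 0.567
gripper_force: 30.0
```

{"name": "apply_moves", "arguments": {"moves": [[[0, 0, 0.02], 0], [[0, 0, 0.02], 0], [[0, 0, 0.02], 0], [[0, 0, 0.01], 0], [[0, 0, 0.005], 0]]}}

```text
time_s: 23.67
tcp_pos: [0.6572, 0.0423, 0.065]
ee_rot: [[-0.0, -1.0, -0.003], [-1.0, 0.0, -0.001], [0.001, 0.003, -1.0]]
wrist_force: [-0.6, -0.9, -1.3]
gripper_width: 0.571
gripper_force: 30.0
```

{"name": "apply_moves", "arguments": {"moves": [[[0, 0, 0], 0], [[0, 0, 0], 0], [[0, 0, 0], 0], [[0, 0, 0], 0], [[0, 0, 0], 0]]}}

```text
time_s: 24.08
tcp_pos: [0.6589, 0.0427, 0.0682]
ee_rot: [[0.0, -1.0, 0.002], [-1.0, -0.0, 0.0], [-0.0, -0.002, -1.0]]
wrist_force: [-0.3, 0.9, -1.4]
gripper_width: 0.571
gripper_force: 30.0
```

{"name": "apply_moves", "arguments": {"moves": [[[0, 0, 0.001], 0], [[0, 0, 0], 0], [[0, 0, 0], 0], [[0, 0, 0.001], 0], [[0, 0, 0], 0]]}}

```text
time_s: 24.5
tcp_pos: [0.6582, 0.0425, 0.0649]
ee_rot: [[-0.0, -1.0, -0.0], [-1.0, 0.0, -0.0], [0.0, 0.0, -1.0]]
wrist_force: [1.8, -0.6, -1.8]
gripper_width: 0.567
gripper_force: 30.0
```

{"name": "apply_moves", "arguments": {"moves": [[[0, 0, 0], 0], [[0, 0, 0], 0], [[0, 0, 0.0008], 0], [[0, 0, 0], 0], [[0, 0, 0], 0]]}}

```text
time_s: 24.92
tcp_pos: [0.6582, 0.0425, 0.0642]
ee_rot: [[-0.0, -1.0, -0.0], [-1.0, 0.0, -0.0], [0.0, 0.0, -1.0]]
wrist_force: [-0.4, 0.3, -2.6]
gripper_width: 0.571
gripper_force: 30.0
```

{"name": "apply_moves", "arguments": {"moves": [[[0, 0, 0.0008], 0], [[0, 0, 0], 0], [[0, 0, 0], 0], [[0, 0, 0], 0]]}}

```text
time_s: 25.25
tcp_pos: [0.6583, 0.0426, 0.0635]
ee_rot: [[-0.0, -1.0, 0.0], [-1.0, 0.0, 0.0], [-0.0, -0.0, -1.0]]
wrist_force: [0.6, 0.5, -1.2]
gripper_width: 0.567
gripper_force: 30.0
```

{"name": "apply_moves", "arguments": {"moves": [[[0, 0, 0.0006], 0], [[0, 0, 0], 0], [[0, 0, 0], 0], [[0, 0, 0], 0]]}}

```text
time_s: 25.58
tcp_pos: [0.6584, 0.0426, 0.0632]
ee_rot: [[0.0, -1.0, 0.0], [-1.0, -0.0, 0.0], [-0.0, -0.0, -1.0]]
wrist_force: [0.3, 0.4, 0.4]
gripper_width: 0.566
gripper_force: 30.0
```

{"name": "apply_moves", "arguments": {"moves": [[[0, 0, 0.0004], 0], [[0, 0, 0], 0], [[0, 0, 0], 0]]}}

```text
time_s: 25.83
tcp_pos: [0.6585, 0.0426, 0.0631]
ee_rot: [[0.0, -1.0, 0.001], [-1.0, -0.0, -0.0], [0.0, -0.001, -1.0]]
wrist_force: [-1.9, -0.8, 3.5]
gripper_width: 0.566
gripper_force: 30.0
```

{"name": "apply_moves", "arguments": {"moves": [[[0, 0, 0], 0], [[0, 0, 0], 0], [[0, 0, 0], 0], [[0, 0, 0], 0], [[0, 0, 0], 0]], "hand": 0.087}}

```text
time_s: 26.25
tcp_pos: [0.6583, 0.0425, 0.0621]
ee_rot: [[-0.0, -1.0, -0.0], [-1.0, 0.0, -0.0], [0.0, 0.0, -1.0]]
wrist_force: [-0.4, 0.5, -0.1]
gripper_width: 0.863
gripper_force: 0.0
```

{"name": "apply_moves", "arguments": {"moves": [[[0, 0, 0], 0], [[0, 0, 0], 0], [[0, 0, 0], 0], [[0, 0, 0], 0], [[0, 0, 0], 0]]}}

```text
time_s: 26.67
tcp_pos: [0.6583, 0.0426, 0.0625]
ee_rot: [[0.0, -1.0, 0.0], [-1.0, -0.0, 0.0], [-0.0, -0.0, -1.0]]
wrist_force: [0.3, 0.0, 0.5]
gripper_width: 0.992
gripper_force: 0.0
```

{"name": "apply_moves", "arguments": {"moves": [[[0, 0, -0.01], 0], [[0, 0, -0.025], 0], [[0, 0, -0.035], 0], [[0, 0, -0.035], 0], [[0, 0, -0.035], 0]]}}

```text
time_s: 27.08
tcp_pos: [0.6581, 0.0424, 0.2049]
ee_rot: [[0.0, -1.0, 0.0], [-1.0, -0.0, -0.0], [0.0, -0.0, -1.0]]
wrist_force: [0.5, 0.4, -0.4]
gripper_width: 0.999
gripper_force: 0.0
```

{"name": "apply_moves", "arguments": {"moves": [[[-0.02, 0.0278, 0], 0], [[-0.02, 0.0278, 0], 0], [[-0.02, 0.0278, 0], 0], [[-0.02, 0.0278, 0], 0], [[-0.02, 0.0278, 0], 0]]}}

```text
time_s: 27.5
tcp_pos: [0.518, 0.1431, 0.2034]
ee_rot: [[-0.0, -1.0, 0.001], [-1.0, 0.0, 0.001], [-0.001, -0.001, -1.0]]
wrist_force: [-0.4, 1.1, -0.2]
gripper_width: 0.997
gripper_force: 0.0
```

{"name": "apply_moves", "arguments": {"moves": [[[-0.02, 0.0278, 0], 0], [[-0.02, 0.0278, 0], 0], [[-0.02, 0.0278, 0], 0], [[-0.02, 0.0278, 0], 0], [[-0.02, 0.0278, 0], 0]]}}

```text
time_s: 27.92
tcp_pos: [0.379, 0.2433, 0.2035]
ee_rot: [[-0.0, -1.0, 0.001], [-1.0, 0.0, 0.001], [-0.001, -0.001, -1.0]]
wrist_force: [0.4, 0.7, 0.8]
gripper_width: 1.0
gripper_force: 0.0
```

{"name": "apply_moves", "arguments": {"moves": [[[0, 0, 0], 0], [[0, 0, 0], 0], [[0, 0, 0], 0], [[0, 0, 0], 0], [[0, 0, 0], 0]]}}

```text
time_s: 28.33
tcp_pos: [0.381, 0.242, 0.2025]
ee_rot: [[-0.002, -1.0, -0.0], [-1.0, 0.002, -0.0], [0.0, 0.0, -1.0]]
wrist_force: [-0.1, 0.6, -0.2]
gripper_width: 0.998
gripper_force: 0.0
```

```bash
python3 chk.py d85 .085 .021 .657 .043; python3 w.py w60 .06;python3 -c "
import cv2
a=cv2.imread('pics/d85_scene.png')[120:300,130:370];b=cv2.imread('pics/w60.png')
cv2.imwrite('pics/d85.png',cv2.vconcat([cv2.resize(a,(400,300)),cv2.resize(b,(400,300))]))"
```

```text
28.3333 [0.381  0.242  0.2025]
scene 288 309 203 241
side 212 237 193 234
2 [0.657  0.0434] [ 0.  -0.1  0.  -0.3]
28.6333 [0.3806 0.2422 0.2023] [[-0.001, -1.0, -0.0], [-1.0, 0.001, -0.0], [0.0, 0.0, -1.0]] [-0.12312047 -0.21754969 -0.17217154]
[0.38036071 0.17729104 0.36400192]
0.82 2591 251 305 160 219
[280.504 182.49 ] [0.37569799 0.23905259]
```

View pics/d85.png

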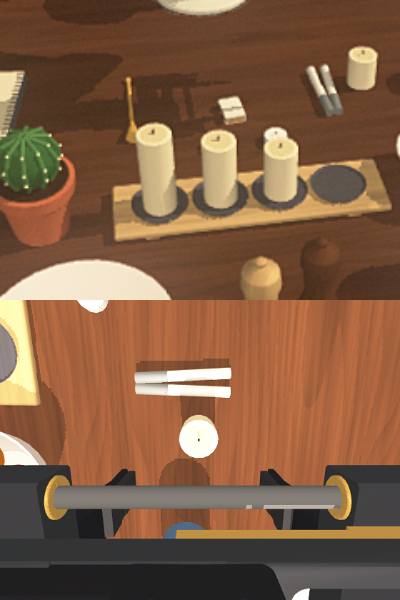

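Candle_85 is centred on plate2. A blue mug sits near candle_60, so I'll check its clearance first.

```bash
python3 -c "
from h import *
p=imaging.capture('scene');print(onz(p,(398,165),0),onz(p,(400,140),.09),onz(p,(412,173),0))
p=imaging.capture('wrist');print(onz(p,(278,196),.062),onz(p,(258,312),.09))
p=imaging.capture('side');print(onz(p,(310,380),.09),onz(p,(328,370),.09))"
```

```text
[0.38664933 0.39979032 0.        ] [0.38782565 0.39374911 0.09      ] [0.43291141 0.42669344 0.        ]
[0.37849682 0.2410737  0.062     ] [0.39627806 0.34008252 0.09      ]
[0.43307174 0.42251013 0.09      ] [0.4026416  0.40093633 0.09      ]
```

{"name": "apply_moves", "arguments": {"moves": [[[0, 0, 0.035], 0], [[0, 0, 0.04], 0], [[0, 0, 0.04], 0], [[0, 0, 0.03], 0], [[0, 0, 0.02], 0]]}}

```text
time_s: 29.35
tcp_pos: [0.3791, 0.2412, 0.0347]
ee_rot: [[-0.0, -1.0, -0.003], [-1.0, 0.0, -0.003], [0.003, 0.003, -1.0]]
wrist_force: [-0.2, 0.2, 0.2]
gripper_width: 0.999
gripper_force: 0.0
```

{"name": "apply_moves", "arguments": {"moves": [[[0, 0, 0.009], 0], [[0, 0, 0.005], 0], [[0, 0, 0.004], 0], [[0, 0, 0], 0], [[0, 0, 0], 0]]}}

```text
time_s: 29.77
tcp_pos: [0.3807, 0.2431, 0.0201]
ee_rot: [[0.0, -1.0, 0.001], [-1.0, -0.0, 0.001], [-0.001, -0.001, -1.0]]
wrist_force: [0.5, -0.7, 0.2]
gripper_width: 1.0
gripper_force: 0.0
```

{"name": "apply_moves", "arguments": {"moves": [[[0, 0, 0], 0], [[0, 0, 0], 0], [[0, 0, 0], 0], [[0, 0, 0], 0], [[0, 0, 0], 0]], "hand": 0.04}}

```text
time_s: 30.18
tcp_pos: [0.3804, 0.2427, 0.0197]
ee_rot: [[0.0, -1.0, 0.0], [-1.0, -0.0, 0.001], [-0.001, -0.0, -1.0]]
wrist_force: [0.7, -0.3, -0.1]
gripper_width: 0.708
gripper_force: 0.0
```

{"name": "apply_moves", "arguments": {"moves": [[[0, 0, 0], 0], [[0, 0, 0], 0], [[0, 0, 0], 0], [[0, 0, 0], 0], [[0, 0, 0], 0]]}}

```text
time_s: 30.6
tcp_pos: [0.3802, 0.2425, 0.0195]
ee_rot: [[-0.0, -1.0, -0.0], [-1.0, 0.0, -0.0], [0.0, 0.0, -1.0]]
wrist_force: [-0.3, 0.4, 2.0]
gripper_width: 0.57
gripper_force: 30.0
```

{"name": "apply_moves", "arguments": {"moves": [[[0, 0, -0.01], 0], [[0, 0, -0.025], 0], [[0, 0, -0.03], 0], [[0, 0, -0.025], 0], [[0, 0, -0.015], 0]]}}

```text
time_s: 31.02
tcp_pos: [0.381, 0.2433, 0.1269]
ee_rot: [[0.0, -1.0, 0.003], [-1.0, -0.0, 0.003], [-0.003, -0.003, -1.0]]
wrist_force: [-0.1, 0.5, -1.0]
gripper_width: 0.57
gripper_force: 30.0
```

{"name": "apply_moves", "arguments": {"moves": [[[0.0109, -0.0278, 0], 0], [[0.0109, -0.0278, 0], 0], [[0.0109, -0.0278, 0], 0], [[0.0109, -0.0278, 0], 0], [[0.0109, -0.0278, 0], 0]]}}

```text
time_s: 31.43
tcp_pos: [0.5201, 0.1872, 0.1239]
ee_rot: [[-0.0, -1.0, -0.001], [-1.0, 0.0, -0.0], [0.0, 0.001, -1.0]]
wrist_force: [-0.7, -0.0, -1.4]
gripper_width: 0.567
gripper_force: 30.0
```

{"name": "apply_moves", "arguments": {"moves": [[[0.0109, -0.0278, 0], 0], [[0.0109, -0.0278, 0], 0], [[0.0109, -0.0278, 0], 0], [[0.0109, -0.0278, 0], 0], [[0.0109, -0.0278, 0], 0]]}}

```text
time_s: 31.85
tcp_pos: [0.6591, 0.1326, 0.1234]
ee_rot: [[-0.0, -1.0, -0.002], [-1.0, 0.0, -0.0], [0.0, 0.002, -1.0]]
wrist_force: [0.4, 1.1, -2.1]
gripper_width: 0.57
gripper_force: 30.0
```

{"name": "apply_moves", "arguments": {"moves": [[[0, 0, 0], 0], [[0, 0, 0], 0], [[0, 0, 0], 0], [[0, 0, 0], 0], [[0, 0, 0], 0]]}}

```text
time_s: 32.27
tcp_pos: [0.6574, 0.1341, 0.1246]
ee_rot: [[0.001, -1.0, -0.0], [-1.0, -0.001, 0.0], [-0.0, 0.0, -1.0]]
wrist_force: [-0.4, 0.6, -1.7]
gripper_width: 0.566
gripper_force: 30.0
```

{"name": "apply_moves", "arguments": {"moves": [[[0, 0, 0], 0], [[0, 0, 0], 0], [[0, 0, 0], 0], [[0, 0, 0], 0], [[0, 0, 0], 0]]}}

```text
time_s: 32.68
tcp_pos: [0.6582, 0.1337, 0.1246]
ee_rot: [[0.0, -1.0, 0.0], [-1.0, -0.0, 0.0], [-0.0, -0.0, -1.0]]
wrist_force: [-0.6, -0.1, -1.3]
gripper_width: 0.568
gripper_force: 30.0
```

Lowering 0.0815 m, which stops a few mm above the expected contact at 0.0405.

{"name": "apply_moves", "arguments": {"moves": [[[0, 0, 0.02], 0], [[0, 0, 0.025], 0], [[0, 0, 0.02], 0], [[0, 0, 0.01], 0], [[0, 0, 0.004], 0]]}}

```text
time_s: 33.1
tcp_pos: [0.6571, 0.133, 0.0432]
ee_rot: [[-0.0, -1.0, -0.004], [-1.0, 0.0, -0.002], [0.002, 0.004, -1.0]]
wrist_force: [-0.2, 0.6, -1.2]
gripper_width: 0.569
gripper_force: 30.0
```

{"name": "apply_moves", "arguments": {"moves": [[[0, 0, 0], 0], [[0, 0, 0], 0], [[0, 0, 0], 0], [[0, 0, 0], 0], [[0, 0, 0], 0]]}}

```text
time_s: 33.52
tcp_pos: [0.6589, 0.1338, 0.0466]
ee_rot: [[0.0, -1.0, 0.002], [-1.0, -0.0, 0.001], [-0.001, -0.002, -1.0]]
wrist_force: [-0.3, -0.4, -0.7]
gripper_width: 0.567
gripper_force: 30.0
```

{"name": "apply_moves", "arguments": {"moves": [[[0, 0, 0.001], 0], [[0, 0, 0], 0], [[0, 0, 0.001], 0], [[0, 0, 0], 0], [[0, 0, 0], 0]]}}

```text
time_s: 33.93
tcp_pos: [0.6582, 0.1335, 0.0433]
ee_rot: [[0.0, -1.0, -0.0], [-1.0, -0.0, -0.0], [0.0, 0.0, -1.0]]
wrist_force: [0.2, -0.2, -1.7]
gripper_width: 0.565
gripper_force: 30.0
```

{"name": "apply_moves", "arguments": {"moves": [[[0, 0, 0.001], 0], [[0, 0, 0], 0], [[0, 0, 0], 0], [[0, 0, 0], 0]]}}

```text
time_s: 34.27
tcp_pos: [0.6583, 0.1335, 0.0424]
ee_rot: [[-0.0, -1.0, -0.0], [-1.0, 0.0, -0.0], [0.0, 0.0, -1.0]]
wrist_force: [-0.6, 0.3, -1.0]
gripper_width: 0.569
gripper_force: 30.0
```

{"name": "apply_moves", "arguments": {"moves": [[[0, 0, 0.001], 0], [[0, 0, 0], 0], [[0, 0, 0], 0], [[0, 0, 0], 0]]}}

```text
time_s: 34.6
tcp_pos: [0.6583, 0.1336, 0.0414]
ee_rot: [[-0.0, -1.0, -0.0], [-1.0, 0.0, -0.0], [0.0, 0.0, -1.0]]
wrist_force: [-0.6, 0.4, -0.8]
gripper_width: 0.566
gripper_force: 30.0
```

{"name": "apply_moves", "arguments": {"moves": [[[0, 0, 0.0007], 0], [[0, 0, 0], 0], [[0, 0, 0], 0], [[0, 0, 0], 0]]}}

```text
time_s: 34.93
tcp_pos: [0.6583, 0.1336, 0.0407]
ee_rot: [[0.0, -1.0, -0.0], [-1.0, -0.0, -0.0], [0.0, 0.0, -1.0]]
wrist_force: [-0.5, -0.3, -1.1]
gripper_width: 0.567
gripper_force: 30.0
```

{"name": "apply_moves", "arguments": {"moves": [[[0, 0, 0.0005], 0], [[0, 0, 0], 0], [[0, 0, 0], 0], [[0, 0, 0], 0]]}}

```text
time_s: 35.27
tcp_pos: [0.6584, 0.1336, 0.0406]
ee_rot: [[0.0, -1.0, 0.0], [-1.0, -0.0, -0.0], [0.0, -0.0, -1.0]]
wrist_force: [-0.9, -0.1, 1.8]
gripper_width: 0.571
gripper_force: 30.0
```

Contact. Releasing, rising, and backing off towards the base to check all four.

{"name": "apply_moves", "arguments": {"moves": [[[0, 0, 0], 0], [[0, 0, 0], 0], [[0, 0, 0], 0], [[0, 0, 0], 0], [[0, 0, 0], 0]], "hand": 0.087}}

```text
time_s: 35.68
tcp_pos: [0.6584, 0.1336, 0.0402]
ee_rot: [[-0.0, -1.0, 0.0], [-1.0, 0.0, 0.0], [-0.0, -0.0, -1.0]]
wrist_force: [-0.0, 0.1, -0.2]
gripper_width: 0.861
gripper_force: 0.0
```

{"name": "apply_moves", "arguments": {"moves": [[[0, 0, 0], 0], [[0, 0, 0], 0], [[0, 0, 0], 0], [[0, 0, 0], 0], [[0, 0, 0], 0]]}}

```text
time_s: 36.1
tcp_pos: [0.6583, 0.1336, 0.0402]
ee_rot: [[0.0, -1.0, 0.0], [-1.0, -0.0, 0.0], [-0.0, -0.0, -1.0]]
wrist_force: [0.9, -1.0, 0.1]
gripper_width: 0.993
gripper_force: 0.0
```

{"name": "apply_moves", "arguments": {"moves": [[[0, 0, -0.01], 0], [[0, 0, -0.03], 0], [[0, 0, -0.04], 0], [[0, 0, -0.04], 0], [[0, 0, -0.04], 0]]}}

```text
time_s: 36.52
tcp_pos: [0.658, 0.1333, 0.2029]
ee_rot: [[0.0, -1.0, 0.0], [-1.0, -0.0, -0.0], [0.0, -0.0, -1.0]]
wrist_force: [0.9, 0.5, -0.2]
gripper_width: 0.998
gripper_force: 0.0
```

{"name": "apply_moves", "arguments": {"moves": [[[0, 0.035, -0.01], 0], [[0, 0.035, -0.01], 0], [[0, 0.035, -0.01], 0], [[0, 0.035, -0.01], 0], [[0, 0.035, -0.01], 0]]}}

```text
time_s: 36.93
tcp_pos: [0.4816, 0.1332, 0.2514]
ee_rot: [[-0.0, -1.0, 0.001], [-1.0, 0.0, 0.0], [-0.0, -0.001, -1.0]]
wrist_force: [-0.5, 1.0, 0.3]
gripper_width: 0.996
gripper_force: 0.0
```

{"name": "apply_moves", "arguments": {"moves": [[[0, 0, 0], 0], [[0, 0, 0], 0], [[0, 0, 0], 0], [[0, 0, 0], 0], [[0, 0, 0], 0]]}}

```text
time_s: 37.35
tcp_pos: [0.4839, 0.1336, 0.2496]
ee_rot: [[-0.001, -1.0, -0.001], [-1.0, 0.001, -0.001], [0.001, 0.001, -1.0]]
wrist_force: [0.1, -0.3, -0.4]
gripper_width: 1.0
gripper_force: 0.0
```

```bash
python3 chk.py e .06 .021 .658 .133;python3 chk.py e2 .085 .021 .657 .043;python3 chk.py e3 .11 .021 .657 -.047;python3 chk.py e4 .135 .021 .657 -.137;python3 -c "
import cv2
a=cv2.imread('pics/e_scene.png')[120:300,130:430];b=cv2.imread('pics/e_side.png')[80:300,130:430]
cv2.imwrite('pics/e.png',cv2.resize(cv2.vconcat([a,b]),None,fx=1.5,fy=1.5))"
```

```text
37.35 [0.4839 0.1336 0.2496]
side 205 230 232 265
1 [0.6576 0.1341] [-0. -0.]
37.65 [0.4835 0.1335 0.2498]
scene 288 309 203 241
1 [0.6583 0.0431] [0. 0.]
37.95 [0.4833 0.1336 0.2503]
scene 251 273 199 245
side 219 243 156 203
2 [ 0.6561 -0.0456] [-0.  -0.1 -0.   0.1]
38.25 [0.4833 0.1336 0.2503]
scene 212 237 194 250
side 225 246 124 175
2 [ 0.6592 -0.1358] [-0.  -0.  -0.   0.3]
```

View pics/e.png

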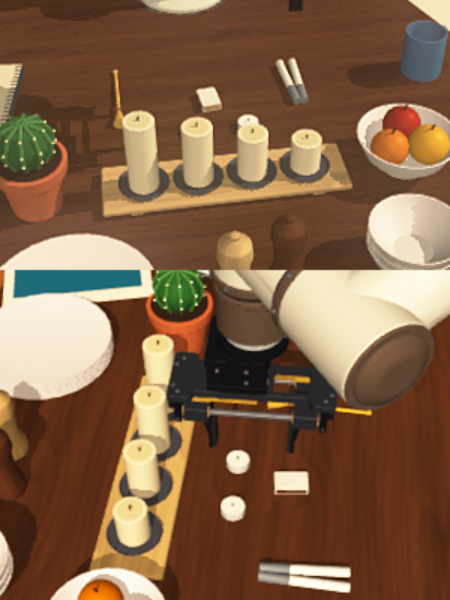

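All four candles stand upright and centred within about 2 mm. They step down from the cactus to the fruit bowl, and the gripper is clear of everything.

```bash
python3 -c "
from station import r
print(r.finish_job())"
```

```text
the job is handed in; nothing more can be done
None
```

The four candles stand upright on the tray's plates, tallest (135 mm) next to the cactus down to shortest (60 mm) next to the fruit bowl, each within about 2 mm of its plate's centre by camera, and the job is handed in at about 38 s of the 104 s allowed.

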